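# Raise the loader's height guard one notch and load the tall reagent pack

### The arm

A 7-joint arm with a two-finger parallel gripper is mounted at the origin on the work surface. World frame = base frame: x ahead of the robot, y to its left, z up, the work surface at z = 0. Lengths are in m, angles in rad, forces in N, time in s.
With the tool pointing down it reaches from about 0.425 to 0.825 m from the base axis. Payload 3.6 kg.
Tool frame: the origin (TCP) lies on the centre line of the jaws, within the pads' length; the fingertips stand 17 mm ahead of it and the grasp point (between the pads) lies 2 mm behind it (tcp_to_tips is the distance from the TCP to the fingertips, in m); z points along the fingers, y is the line along which they close (so a half turn about z gives the same grasp; the last joint's range is limited). The gripper opens to 93 mm and grips with 3 to 60 N. Pads are 15 mm wide; open, the fingers measure 128 mm over their backs; the gripper's body (75 mm by 188 mm) begins 65 mm behind the grasp point.
Start: joints at [-1.173, 0.615, -0.013, 1.423, 0.008, 1.103, -0.04], TCP at [0.267, 0.592, 0.215] pointing down, gripper open.
Joint ranges: [-3.12, 3.12], [-0.3, 2.06], [-1.34, 1.32], [0.26, 2.42], [-1.36, 4.5], [0.01, 1.98], [-2.84, 2.84]. Speed limits (rad/s): [2.79, 2.79, 3.14, 3.14, 3.14, 3.14, 3.14].

### API

Orientations are given as a unit quaternion [w, x, y, z].
In Python, from rig import * gives the robot as it stands. The module is installed in compiled form; this text tells all that it offers.
- The arm moves only by the tool apply_moves, never from a script. Its argument "plan" is a list of rows, each a list of 2 entries, a list of its own where there are three numbers: the shift along the tool's x, y, z as a fraction of full scale, then the turn about the tool's z as a fraction of full scale. In form: [[[x, y, z], twist], ...]. A call has exactly 8 rows; each row is the pose to reach, as a shift and turn from the pose commanded when the call began, along the tool's axes at that moment, turning the shorter way round; what a row does not reach only later rows make up. Full scale, the value 1, is 20 cm for a shift and 180 degrees for a turn. A row lasts 1/8 s, in which the tool goes at most 62.5 mm and 10.7 degrees, less where a joint would pass 70% of its speed; a pose out of reach is approached as far as the arm can. A call with a number of a shift or a turn outside -1 to 1 is refused whole. A call with a gripper value outside its range is refused whole. "gripper" is the finger opening in mm, from 0 to 93, set as the call begins (left out, the last holds). The fingers move at their own pace and stop on an object; "grip_force" is the grip in N (left out, the last holds). Time passes only in rows, so rows that repeat a pose let the fingers close, or fill a call up. It gives the time, the measured TCP pose, the force, the opening and the grip force at its end, in the units of the state.
- observe(): the state, without advancing time (a new reading comes with each control period).
- snapshot(name): name is "scene" or "top" or "wrist"; returns a dict with "image" (420x560x3 uint8, red, green, blue), "mtx" (3x3 intrinsics, pixels), "R" (3x3) and "t" (3): a world point X has camera coordinates R X + t. Camera axes: x right, y down, z forward; pixel columns grow to the right and rows downward; lengths in m; the calibration is good to about 2 mm. A picture is of the moment at which its call begins. There is no depth.
- finish_job(): hands the job in; it is judged then, once.
The state is a dict: "time": time; "joint_pos": joint angles; "qd": joint speeds; "effort": joint torques, N m; "tcp_pos": TCP position; "tcp_rot": TCP orientation; "ft_force": force on the tool from outside, world axes, zero at the start; "torque": the same for the moment, N m; "finger_gap": finger opening in m; "finger_force": force on a finger pad.
Only numpy, scipy, OpenCV 4.12 (cv2) and the standard library are available. Lean on these libraries where they do the work, as an engineer would, in place of code of your own. Each camera call takes 0.05 s, during which the arm holds its last target. There are 200 camera calls.

### The job

First raise the yellow height guard of the reagent loader by its black handle, by exactly one notch, so that its pawl catches and holds it there, and let go of it. Then take the purple reagent pack out of its holder, stand it on the blue mat and let go of it, take it again by its two ends, and put it cap up into the high end of the sloped lane, so that it slides by itself under the guard down to the red stop. Leave the other packs in their bays and everything else on the bench where it is.

Things in the scene. Friction and masses are not known exactly. Their poses are not given: they have to be found in the camera images.
- guard (a joint): Height of the yellow guard, a vertical slider (0.5 kg, 5 N to lift, hardly any friction), in metres above its lowest place. Starts at 0. Notches at 0.030 and 0.060, end of travel 0.068. Raising it pushes the orange pawl aside; the pawl snaps under the next tooth 1 to 3 mm above each notch (surely by 0.035). Let down after that, it rests at the notch; let go earlier, it falls back to the notch below.
- pawl_tip (a point): Tip of the sprung orange pawl (1 to 2 N to push aside) that holds the guard by the teeth of a steel bar on the loader's +x side. The pawl lets the guard up but never down again, so a notch too far cannot be undone. Nothing to grasp here.
- guard_handle (a point): Centre of the black handle bar on top of the guard, 70 mm long along its x, 12 mm thick along its y, 14 mm high; 0.24 m above the bench at first, rises with the guard. Below it a neck 20 x 10 mm, 23 mm high; 34 mm below its centre at first are the tops of two guide posts, 33 to 47 mm to either side along x. The toothed bar and pawl reach 97 mm out on the +x side.
- lane: Sloped lane of the loader: blue slippery floor, 18 degrees, a white and a clear wall. Origin: on the floor, mid-width, at the face of the red stop at the low end; y up the slope, z square to the floor, x across. 54 mm wide inside, walls 46 mm high and 4 mm thick, 420 mm long, open above (a pack slides freely once let go).
- lane_gate (a point): Point on the lane's floor, mid-width, 140 mm up from the stop, below the guard, which stands vertically across the lane. Opening below the guard, measured vertically: 38 mm at the start, 68 mm at the next notch. The guard's raised handle comes within 210 mm of the stop along the lane.
- lane_entry (a point): Point on the lane's floor 330 mm up from the stop, in the middle of the width: a good place to set the pack in. Axes as the lane's.
- pack: The reagent pack to load: white box with purple cap and purple labels, 60 mm long (its x), 42 mm wide (its y), body 44 mm high, 52 mm with the cap (24 mm wide, 10 mm off centre towards +x). 0.14 to 0.28 kg, smooth. Origin: centre of its underside, z up. Either end may go first down the lane.
- pack_green: Another pack of the same form with green cap and labels. Leave it in its bay.
- pack_pink: Another pack of the same form with pink cap and labels. Leave it in its bay.
- holder: Fixed grey holder, three bays along its x, 70 mm apart; the packs stand in them in any order, length along x. Origin: centre of its underside; floor 6 mm thick. Partitions 4 mm thick rise 46 mm above the floor 3 mm from each end of a pack, so packs can be taken only by their long sides, open but for a lip 4 mm high at 25 to 30 mm from the middle.
- mat: Fixed blue mat, 110 x 110 mm, 3 mm thick, lying flat on the bench. Origin: centre of its underside.
- spray_bottle: Clear bottle with blue cap, 60 mm across, 170 mm high; leave alone. Origin: centre of its underside.
- glove_box: Blue carton 110 x 230 mm, 75 mm high; leave alone. Origin: centre of its underside.
- marker: Black marker pen lying on the bench, 14 mm thick, about 140 mm long along its x; leave alone. Origin: its underside, mid-length.

How it is judged:
On the way, in this order (a step that is already met when the one before it is completed fails the run):
1. the guard rests on its pawl one notch up, let go (value of joint guard between 0.0275 and 0.031 m and velocity of joint guard between -0.01 and 0.01 m/s and contact force between the fingers and anything else below 0.05 N), for 0.2 s.
2. the pack stands upright on the blue mat, let go (horizontal distance between pack and mat below 0.05 m and height (world z) of pack between -0.003 and 0.008 m and angle between pack's own z axis and vertical below 0.1 rad and linear speed of pack below 0.02 m/s and contact force between the fingers and pack below 0.05 N), for 0.2 s.
3. the pack is in the lane, uphill of the guard, on the floor (y of pack in the frame of lane between 0.165 and 0.43 m and x of pack in the frame of lane between -0.012 and 0.012 m and z of pack in the frame of lane between -0.006 and 0.012 m).
At the end, for the whole second after the job is handed in: The guard rests on its pawl at the first notch (0.0275 to 0.031 m), and the purple pack lies still in the lane, underside on the floor (within 5 mm), lengthwise (within 0.2 rad), with its end at the red stop (within 6 mm), let go (value of joint guard between 0.0275 and 0.031 m and y of pack in the frame of lane between 0.026 and 0.036 m and x of pack in the frame of lane between -0.012 and 0.012 m and z of pack in the frame of lane between -0.004 and 0.005 m and angle between the x axis of pack and the y axis of lane, either way round below 0.2 rad and linear speed of pack below 0.02 m/s and contact force between the fingers and pack below 0.05 N); the robot touches nothing.
It fails at once if another pack is taken from its bay or tipped (distance of any of pack_green, pack_pink from where it was at the start of the episode above 0.02 m or angle between any of pack_green, pack_pink's own z axis and vertical above 0.3 rad).
It fails at once if something else on the bench is pushed away (distance of any of spray_bottle, glove_box, marker from where it was at the start of the episode above 0.03 m).
It also fails if it takes over 72 s, if anything falls off the work surface, if the arm or the gripper's body presses on something with over 40 N, if the wrist force passes 120 N, or if a joint passes its speed limit or range.

## Working session

There is one attempt and no reset: what is moved stays moved. The work goes in short steps, Python scripts to look and compute and a tool call to move; the robot and the scene stay as the last step left them, time stands still between calls to the robot, and variables do not carry over. Pictures are saved under pics/ and viewed, at most 10 in all, crops included, and the job is handed in when it is done.

Besides the shell and the picture viewer there is one more tool, called after "Request:" as name(argument=value, ...) on one line, values as JSON. apply_moves: Moves the arm, as the interface text tells. Its arguments: {"type":"object","properties":{"plan":{"type":"array"},"gripper":{"type":"number"},"grip_force":{"type":"number"}},"required":["plan"]}

```bash
mkdir -p pics
cat > h.py <<'E'
from rig import *
import numpy as np, cv2
from scipy.spatial.transform import Rotation as Ro
def snap(n,f):
    s=snapshot(n); cv2.imwrite('pics/'+f+'.png',s['image'][:,:,::-1]); np.savez('pics/'+f+'.npz',**{k:s[k] for k in('mtx','R','t','image')}); return s
def px(f,u,v,z):
    s=np.load('pics/'+f+'.npz'); d=s['R'].T@np.linalg.solve(s['mtx'],[u,v,1.]); c=-s['R'].T@s['t']
    return c+d*(z-c[2])/d[2]
def proj(f,X):
    s=np.load('pics/'+f+'.npz'); p=s['mtx']@(s['R']@np.array(X,float)+s['t']); return p[:2]/p[2]
def tri(a,pa,b,pb):
    A=[];B=[]
    for f,p in((a,pa),(b,pb)):
        s=np.load('pics/'+f+'.npz'); P=s['mtx']@np.c_[s['R'],s['t']]
        for i in(0,1):
            r=p[i]*P[2]-P[i]; A.append(r[:3]);B.append(-r[3])
    x,res,_,_=np.linalg.lstsq(np.array(A),np.array(B),rcond=None); return x
def R0():
    q=observe()['tcp_rot']; return Ro.from_quat([q[1],q[2],q[3],q[0]])
E
python3 - <<'E'
from h import *
a=snap('scene','s1');b=snap('top','t1')
cv2.imwrite('pics/b.png',cv2.resize(np.vstack([a['image'],b['image']])[:,:,::-1],None,fx=.7,fy=.7))
for s in(a,b): print(-s['R'].T@s['t'], s['R'].round(2).tolist(), s['mtx'][0])
o=observe();print(o['tcp_pos'],o['tcp_rot'],R0().as_matrix().round(3),o['finger_gap'])
E
```

```text
[1.10880944 0.66653396 0.93389668] [[-0.73, 0.68, -0.01], [0.46, 0.48, -0.75], [-0.5, -0.55, -0.67]] [487.02543928   0.         286.90002602]
[0.38354534 0.05223212 1.20168372] [[-0.03, -1.0, 0.0], [-0.99, 0.02, -0.13], [0.13, -0.0, -0.99]] [426.39098664   0.         282.36192212]
[0.26699617 0.59188147 0.21352612] [-2.30430135e-04  2.10306537e-01  9.77634868e-01 -1.08238365e-03] [[-0.912  0.411 -0.001]
 [ 0.411  0.912 -0.002]
 [-0.    -0.002 -1.   ]] 0.09289675792411017
```

View pics/s1.png

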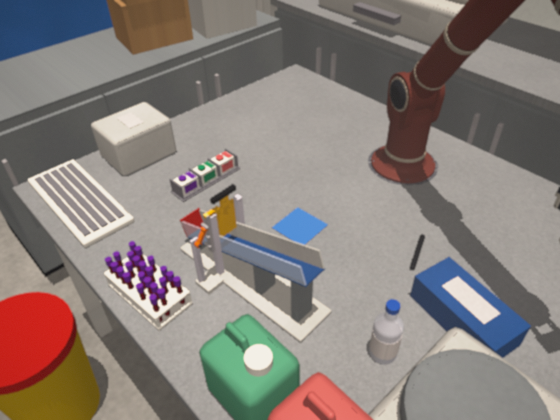

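View pics/t1.png

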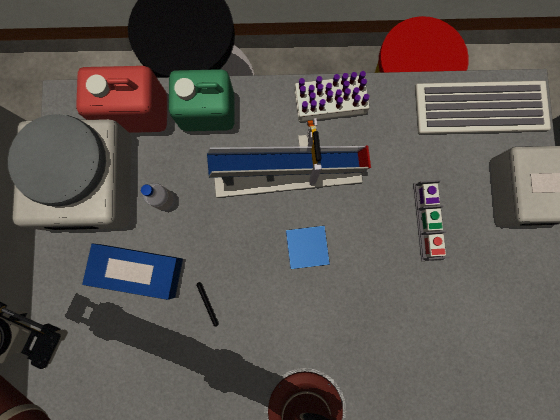

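The top view shows the loader at about (210–370, 120–195) with its red stop to the right, the handle at about (316, 148), the mat at (308, 247), and the holder at (431, 220) with purple in the uppermost bay (431, 193). In the scene view the handle is at (223, 193) and the purple pack at (186, 184). I'll zoom in on crops.

Run:
```python
from h import *
t=np.load('pics/t1.npz')['image'];s=np.load('pics/s1.npz')['image']
a=cv2.resize(t[110:280,195:455],None,fx=3,fy=3,interpolation=cv2.INTER_CUBIC)
cv2.imwrite('pics/ct.png',a[:,:,::-1])
b=cv2.resize(s[145:330,160:345],None,fx=3.2,fy=3.2,interpolation=cv2.INTER_CUBIC)
cv2.imwrite('pics/cs.png',b[:,:,::-1])
```

```text
(no output)
```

View pics/ct.png

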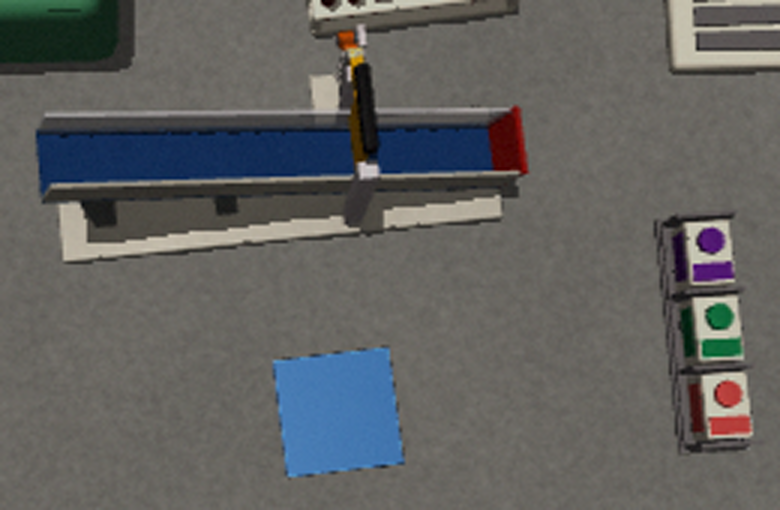

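View pics/cs.png

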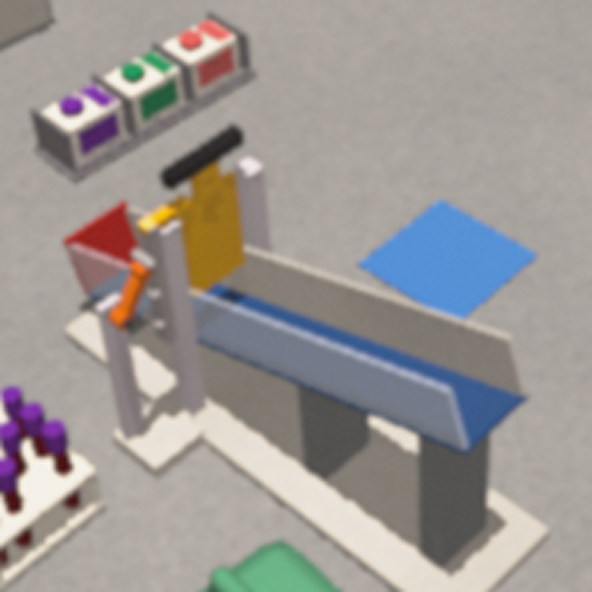

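Run:
```python
from h import *
T=lambda u,v:((u+.5)/3-.5+195,(v+.5)/3-.5+110)
S=lambda u,v:((u+.5)/3.2-.5+160,(v+.5)/3.2-.5+145)
def two(n,a,b):
    x=tri('t1',T(*a),'s1',S(*b)); print(n,x.round(4),'err',(proj('t1',x)-T(*a)).round(1),(proj('s1',x)-S(*b)).round(1)); return x
two('hand+x',(362,68),(167,178));two('hand-x',(372,152),(238,134));two('hc',(367,110),(203,156))
A=two('flA',(43,196),(524,398));B=two('flB',(37,132),(468,447))
two('wallA top hi',(45,188),(512,338))
two('wallA top lo? stop',(527,172),(126,204));two('stop top +x',(520,107),(67,241))
two('capP',(711,240),(71,105));two('capG',(719,316),(133,71));two('capR',(728,394),(191,40))
print('mat',[px('t1',*T(*p),.003).round(4) for p in((274,361),(389,347),(404,463),(288,477))], px('t1',*T(339,412),.003))
for n,c in zip('PGR',((711,240),(719,316),(728,394))): print(n,px('t1',*T(*c),.058).round(4))
print('Pbody',[px('t1',*T(*p),.05).round(4) for p in((681,223),(732,221),(737,283),(686,287))])
```

```text
hand+x [ 0.6914 -0.0325  0.2407] err [-0.3  0.3] [-0.3 -0.1]
hand-x [ 0.6254 -0.0384  0.238 ] err [-0.2  0.2] [-0.2 -0. ]
hc [ 0.6584 -0.0355  0.239 ] err [-0.2  0.2] [-0.2 -0.1]
flA [0.6116 0.2282 0.1689] err [-0.6  0.5] [-0.7 -0.1]
flB [0.666  0.2325 0.1696] err [-0.4  0.4] [-0.5 -0.1]
wallA top hi [0.6098 0.2167 0.2147] err [ 0.3 -0.3] [0.4 0. ]
wallA top lo? stop [ 0.6408 -0.1893  0.0836] err [-0.7  0.7] [-0.8 -0.2]
stop top +x [ 0.7006 -0.186   0.0836] err [-0.7  0.8] [-0.8 -0.2]
capP [ 0.5818 -0.3613  0.0552] err [-0.1  0.1] [-0.1 -0. ]
capG [ 0.5118 -0.3632  0.0559] err [-0.1  0.1] [-0.1 -0. ]
capR [ 0.4415 -0.3671  0.0538] err [-0.1  0.1] [-0.1 -0. ]
mat [array([0.4861, 0.0384, 0.003 ]), array([ 0.4966, -0.0701,  0.003 ]), array([ 0.388, -0.08 ,  0.003]), array([0.3778, 0.0283, 0.003 ])] [ 0.4367955  -0.02107985  0.003     ]
P [ 0.5815 -0.3605  0.058 ]
G [ 0.5119 -0.3628  0.058 ]
R [ 0.4416 -0.3658  0.058 ]
Pbody [array([ 0.5994, -0.337 ,  0.05  ]), array([ 0.6001, -0.3838,  0.05  ]), array([ 0.5426, -0.3842,  0.05  ]), array([ 0.5401, -0.3376,  0.05  ])]
```

```bash
cat >> h.py <<'E'
def yaw(): 
    m=R0().as_matrix(); return np.degrees(np.arctan2(m[1,1],m[0,1]))
def go(*targets):
    "each target: x,y,z,yaw(deg) of tool y, tool down; prints one call's end row each (max 0.2 m per axis)"
    p=np.array(observe()['tcp_pos']); a=yaw(); print('at',p.round(4),round(a,2),'gap',round(observe()['finger_gap'],4),'t',round(observe()['time'],2),'F',np.round(observe()['ft_force'],1))
    M=R0().as_matrix()
    for t in targets:
        t=np.array(t,float)
        while 1:
            d=M.T@(t[:3]-p); n=int(np.ceil(abs(d).max()/.2-1e-6)) or 1
            w=(a-t[3]+180)%360-180
            print('calls left',n,(d/n/.2).round(3).tolist(),'twist',round(w/n/180,4))
            p=p+M@d/n; a=a-w/n; c,s=np.cos(np.radians(a)),np.sin(np.radians(a)); M=np.array([[-s*-1*-1,c,0],[c,s,0],[0,0,-1.]])
            if n==1:break
E
python3 -c "
from h import *
go((.6584,-.0355,.30,94.4),(.6584,-.0355,.241,94.4))"
```

```text
at [0.267  0.5919 0.2135] 65.72 gap 0.0929 t 0.1 F [ 0.6 -0.4  1.1]
calls left 4 [-0.768, -0.514, -0.107] twist -0.0398
calls left 3 [-0.698, -0.606, -0.108] twist -0.0398
calls left 2 [-0.617, -0.688, -0.108] twist -0.0398
calls left 1 [-0.527, -0.76, -0.108] twist -0.0398
calls left 1 [-0.0, 0.0, 0.295] twist 0.0
```

Request:
apply_moves(plan=[[[0,0,-0.1],0],[[-0.1,-0.07,-0.25],0],[[-0.22,-0.15,-0.4],-0.01],[[-0.34,-0.23,-0.43],-0.02],[[-0.46,-0.31,-0.43],-0.03],[[-0.58,-0.39,-0.43],-0.04],[[-0.7,-0.46,-0.43],-0.04],[[-0.768,-0.514,-0.43],-0.04]], gripper=60)

```text
time: 1.1
tcp_pos: [0.3659, 0.434, 0.3001]
tcp_rot: [-0.0, 0.149, 0.989, -0.001]
ft_force: [0.2, 0.1, -0.1]
finger_gap: 0.0601
finger_force: 0.0
```

Request:
apply_moves(plan=[[[-0.09,-0.08,0],-0.005],[[-0.18,-0.15,0],-0.01],[[-0.27,-0.23,0],-0.015],[[-0.35,-0.3,0],-0.02],[[-0.44,-0.38,0],-0.025],[[-0.53,-0.45,0],-0.03],[[-0.61,-0.53,0],-0.035],[[-0.698,-0.606,0],-0.04]])

```text
time: 2.1
tcp_pos: [0.4626, 0.2786, 0.3003]
tcp_rot: [-0.0, 0.085, 0.996, 0.0]
ft_force: [0.0, 0.1, -0.1]
finger_gap: 0.0599
finger_force: 0.0
```

Request:
apply_moves(plan=[[[-0.08,-0.09,0],-0.005],[[-0.15,-0.17,0],-0.01],[[-0.23,-0.26,0],-0.015],[[-0.31,-0.34,0],-0.02],[[-0.39,-0.43,0],-0.025],[[-0.46,-0.52,0],-0.03],[[-0.54,-0.6,0],-0.035],[[-0.617,-0.688,0],-0.04]])

```text
time: 3.1
tcp_pos: [0.5608, 0.1222, 0.3002]
tcp_rot: [-0.0, 0.022, 1.0, 0.0]
ft_force: [0.1, 0.2, -0.5]
finger_gap: 0.0603
finger_force: 0.0
```

Request:
apply_moves(plan=[[[-0.07,-0.1,0],-0.005],[[-0.14,-0.2,0],-0.01],[[-0.21,-0.3,0],-0.015],[[-0.28,-0.4,0],-0.02],[[-0.35,-0.5,0],-0.025],[[-0.42,-0.6,0],-0.03],[[-0.49,-0.7,0],-0.035],[[-0.527,-0.76,0],-0.04]])

```text
time: 4.1
tcp_pos: [0.6592, -0.0355, 0.2999]
tcp_rot: [-0.001, -0.039, 0.999, 0.0]
ft_force: [-0.2, 0.3, 0.1]
finger_gap: 0.0602
finger_force: 0.0
```

Run:
```python
from h import *
go((.6584,-.0355,.30,94.4),(.6584,-.0355,.241,94.4))
snap('wrist','w1')
for n in((.6584,-.0355,.246),(.6914,-.0325,.246),(.6254,-.0384,.246)):print(proj('w1',n))
```

```text
at [ 0.6592 -0.0355  0.2999] 94.53 gap 0.0602 t 4.1 F [-0.2  0.3  0.1]
calls left 1 [0.004, 0.001, -0.001] twist 0.0007
calls left 1 [0.0, 0.0, 0.295] twist 0.0
[281.80904278 227.5476869 ]
[282.26795826 266.4958553 ]
[281.44613548 185.29703371]
```

View pics/w1.png

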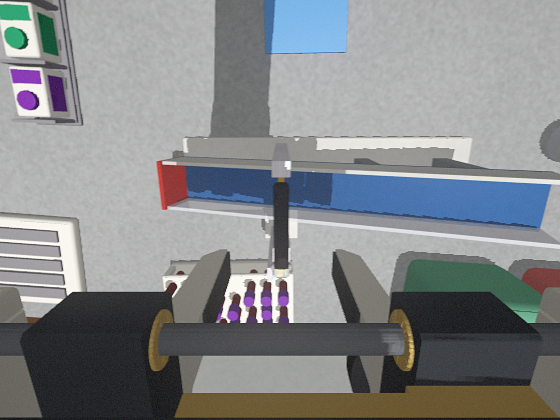

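The wrist view shows the handle at columns 274–289, rows 183–275, which is where I predicted it. The lane is square to it, so I'll go down and grip.

Request:
apply_moves(plan=[[[0,0,0.06],0],[[0,0,0.12],0],[[0,0,0.18],0],[[0,0,0.24],0],[[0,0,0.29],0],[[0,0,0.295],0],[[0,0,0.295],0],[[0,0,0.295],0]])

```text
time: 5.15
tcp_pos: [0.6594, -0.0348, 0.2421]
tcp_rot: [0.001, -0.039, 0.999, -0.0]
ft_force: [-0.2, -0.6, -0.5]
finger_gap: 0.0597
finger_force: 0.0
```

Request:
apply_moves(plan=[[[0,0,0],0],[[0,0,0],0],[[0,0,0],0],[[0,0,0],0],[[0,0,0],0],[[0,0,0],0],[[0,0,0],0],[[0,0,0],0]], gripper=0, grip_force=30)

```text
time: 6.15
tcp_pos: [0.6594, -0.0347, 0.2426]
tcp_rot: [0.001, -0.039, 0.999, -0.0]
ft_force: [-0.6, -0.4, 4.5]
finger_gap: 0.0006
finger_force: 2.4
```

```bash
python3 -c "
from h import *
go((.6584,-.0355,.279,94.4));print(observe()['finger_force'])"
```

```text
at [ 0.6594 -0.0347  0.2426] 94.52 gap 0.0006 t 6.15 F [-0.6 -0.4  4.5]
calls left 1 [0.005, -0.003, -0.182] twist 0.0007
2.3799118492752314
```

Run:
```python
from h import *
s=snap('scene','s2')['image'];w=snap('wrist','w2')['image']
a=cv2.resize(s[130:330,130:330],(400,400),interpolation=cv2.INTER_CUBIC);b=cv2.resize(w[100:400,130:430],(400,400))
cv2.imwrite('pics/c2.png',np.hstack([a,b])[:,:,::-1])
```

```text
(no output)
```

View pics/c2.png

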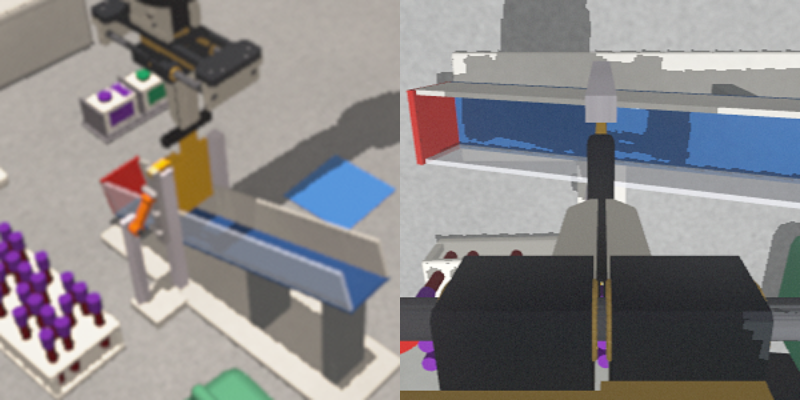

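The crop shows the fingers closed with their tips apparently above or on top of the handle. The handle's near part is visible at crop (600, 135–200), with the finger tips starting at row 200. I'll compare this with projections.

Run:
```python
from h import *
o=observe();print({k:np.round(v,4) for k,v in o.items()})
p=np.array(o['tcp_pos']);M=R0().as_matrix()
f=lambda X:((proj('w2',X)-[130,100])*4/3).round(0)
g=lambda X:((proj('s2',X)-130)*2).round(0)
for dz in(-.03,0,.017,.03):
  for dx in(-.0075,.0075): X=p+M@[dx,0,dz];print(dz,dx,f(X),g(X))
for z in(.232,.246,.26):print('hand-x end',z,f((.6254,-.0384,z)),g((.6254,-.0384,z)),'+x',g((.6914,-.0325,z)))
for n in('w1','w2'):
  s=np.load('pics/%s.npz'%n);print(-s['R'].T@s['t'],s['R'].round(2).tolist())
```

```text
{'time': np.float64(6.25), 'joint_pos': array([ 0.0104,  0.6098,  0.0166,  1.3509, -0.0102,  1.1792,  1.6776]), 'qd': array([-0.0027, -0.0003, -0.0016, -0.0013,  0.0015, -0.0006,  0.0002]), 'effort': array([-2.57500e-01, -4.26327e+01,  3.12900e-01, -1.56239e+01,
       -8.20000e-02, -1.66200e-01,  1.40000e-03]), 'tcp_pos': array([ 0.6595, -0.0347,  0.2426]), 'tcp_rot': array([ 9.000e-04, -3.950e-02,  9.992e-01, -1.000e-04]), 'ft_force': array([-0.1862, -0.1987,  5.4027]), 'torque': array([-0.016 ,  0.2298,  0.0142]), 'finger_force': np.float64(2.7064), 'finger_gap': np.float64(0.0001)}
-0.03 -0.0075 [203. 264.] [177. 107.]
-0.03 0.0075 [203. 229.] [187. 101.]
0 -0.0075 [202. 227.] [180. 128.]
0 0.0075 [202. 197.] [190. 122.]
0.017 -0.0075 [202. 211.] [182. 140.]
0.017 0.0075 [202. 183.] [192. 133.]
0.03 -0.0075 [202. 200.] [183. 149.]
0.03 0.0075 [202. 174.] [193. 142.]
hand-x end 0.232 [200. 133.] [208. 117.] +x [164. 146.]
hand-x end 0.246 [200. 142.] [207. 107.] +x [162. 137.]
hand-x end 0.26 [200. 152.] [206.  98.] +x [161. 127.]
[ 0.57740739 -0.04241777  0.47080859] [[-0.08, 1.0, -0.0], [0.95, 0.08, 0.29], [0.29, 0.02, -0.96]]
[ 0.57716513 -0.04160825  0.41328454] [[-0.08, 1.0, -0.0], [0.95, 0.08, 0.3], [0.3, 0.02, -0.95]]
```

Run:
```python
from h import *
s=np.load('pics/s2.npz')['image'];w=np.load('pics/w2.npz')['image']
a=cv2.resize(s[165:230,190:255],(400,400),interpolation=cv2.INTER_CUBIC);b=cv2.resize(w[190:310,220:340],(400,400),interpolation=cv2.INTER_CUBIC)
cv2.imwrite('pics/c3.png',np.hstack([a,b])[:,:,::-1])
p=np.array(observe()['tcp_pos']);M=R0().as_matrix()
for dz in(0,.017): print(dz,(proj('s2',p+M@[0,0,dz])-[190,165])*6.15,(proj('w2',p+M@[0,0,dz])-[220,190])*3.33)
```

```text
0 [200.08155623 169.11183771] [205.94146757 230.29899694]
0.017 [204.74641808 205.01622955] [205.76080652 192.47286059]
```

View pics/c3.png

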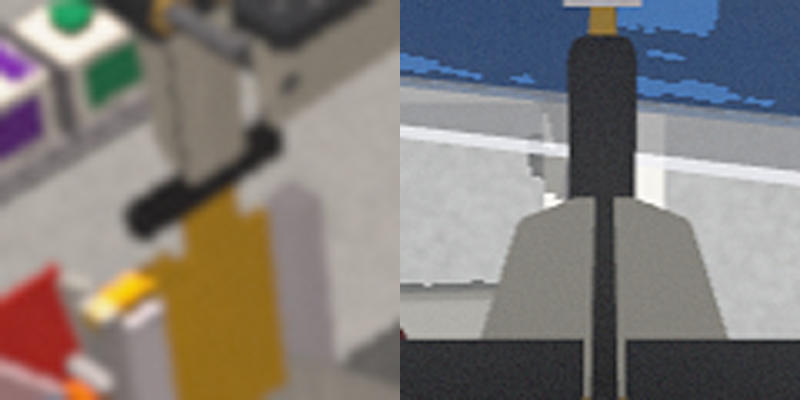

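The tips end on the handle's top (crop about (195, 180)), so the fingers reach roughly 20 mm less far ahead of the TCP than I assumed. I'll open, go 20 mm lower and close again.

Request:
apply_moves(plan=[[[0,0,-0.02],0],[[0,0,-0.02],0],[[0,0,-0.02],0],[[0,0,-0.02],0],[[0,0,-0.02],0],[[0,0,-0.02],0],[[0,0,-0.02],0],[[0,0,-0.02],0]], gripper=45)

```text
time: 7.25
tcp_pos: [0.659, -0.0347, 0.2455]
tcp_rot: [-0.0, -0.039, 0.999, -0.0]
ft_force: [-0.6, 1.6, -0.4]
finger_gap: 0.0451
finger_force: 0.0
```

Request:
apply_moves(plan=[[[0,0,0.02],0],[[0,0,0.04],0],[[0,0,0.06],0],[[0,0,0.08],0],[[0,0,0.1],0],[[0,0,0.12],0],[[0,0,0.12],0],[[0,0,0.12],0]])

```text
time: 8.25
tcp_pos: [0.6591, -0.0347, 0.2217]
tcp_rot: [0.0, -0.039, 0.999, -0.0]
ft_force: [0.5, 0.3, 0.5]
finger_gap: 0.0451
finger_force: 0.0
```

Request:
apply_moves(plan=[[[0,0,0],0],[[0,0,0],0],[[0,0,0],0],[[0,0,0],0],[[0,0,0],0],[[0,0,0],0],[[0,0,0],0],[[0,0,0],0]], gripper=0, grip_force=30)

```text
time: 9.25
tcp_pos: [0.659, -0.0351, 0.2216]
tcp_rot: [0.0, -0.039, 0.999, -0.0]
ft_force: [0.4, -0.9, -0.1]
finger_gap: 0.0119
finger_force: 30.0
```

Gripped: the opening is 11.9 mm, which is the handle's thickness. I'll lift 37 mm.

Request:
apply_moves(plan=[[[0,0,-0.025],0],[[0,0,-0.05],0],[[0,0,-0.075],0],[[0,0,-0.1],0],[[0,0,-0.125],0],[[0,0,-0.15],0],[[0,0,-0.175],0],[[0,0,-0.185],0]])

```text
time: 10.25
tcp_pos: [0.659, -0.0351, 0.2592]
tcp_rot: [0.0, -0.039, 0.999, -0.0]
ft_force: [2.4, -2.0, -4.9]
finger_gap: 0.0113
finger_force: 30.0
```

Request:
apply_moves(plan=[[[0,0,0],0],[[0,0,0],0],[[0,0,0],0],[[0,0,0],0],[[0,0,0.01],0],[[0,0,0.02],0],[[0,0,0.026],0],[[0,0,0.026],0]])

```text
time: 11.25
tcp_pos: [0.659, -0.0351, 0.2531]
tcp_rot: [-0.0, -0.039, 0.999, -0.0]
ft_force: [1.9, -3.9, -5.1]
finger_gap: 0.0116
finger_force: 30.0
```

Run:
```python
from h import *
o=observe();print(o['tcp_pos'],o['ft_force'],o['finger_gap'])
```

```text
[ 0.65898882 -0.03506423  0.25306932] [ 1.92525449 -3.86510859 -5.10174741] 0.011624342034961026
```

Request:
apply_moves(plan=[[[0,0,0.005],0],[[0,0,0.008],0],[[0,0,0.011],0],[[0,0,0.011],0],[[0,0,0.011],0],[[0,0,0.011],0],[[0,0,0.011],0],[[0,0,0.011],0]])

```text
time: 12.25
tcp_pos: [0.659, -0.035, 0.2515]
tcp_rot: [0.0, -0.039, 0.999, -0.0]
ft_force: [-0.2, -6.0, -1.6]
finger_gap: 0.0117
finger_force: 30.0
```

The pawl is taking the load. I'll open and back off.

Request:
apply_moves(plan=[[[0,0,0],0],[[0,0,0],0],[[0,0,0],0],[[0,0,0],0],[[0,0,0],0],[[0,0,0],0],[[0,0,0],0],[[0,0,0],0]], gripper=60)

```text
time: 13.25
tcp_pos: [0.659, -0.0347, 0.2511]
tcp_rot: [-0.0, -0.039, 0.999, 0.0]
ft_force: [-0.1, 0.9, -0.1]
finger_gap: 0.0597
finger_force: 0.0
```

Request:
apply_moves(plan=[[[0,0,-0.06],0],[[0,0,-0.12],0],[[0,0,-0.18],0],[[0,0,-0.24],0],[[0,0,-0.3],0],[[0,0,-0.35],0],[[0,0,-0.35],0],[[0,0,-0.35],0]])

```text
time: 14.25
tcp_pos: [0.6588, -0.0347, 0.3207]
tcp_rot: [-0.001, -0.039, 0.999, 0.0]
ft_force: [0.4, -0.3, -0.1]
finger_gap: 0.0599
finger_force: 0.0
```

Run:
```python
from h import *
s=snap('scene','s3')
go((.572,-.361,.20,92.2),(.572,-.361,.02,92.2))
cv2.imwrite('pics/c4.png',cv2.resize(s['image'][150:300,150:300],(600,600),interpolation=cv2.INTER_CUBIC)[:,:,::-1])
```

```text
at [ 0.6587 -0.0347  0.3205] 94.52 gap 0.0598 t 14.3 F [ 0.6  0.8 -0.4]
calls left 2 [0.28, -0.796, 0.302] twist 0.0064
calls left 1 [0.264, -0.802, 0.301] twist 0.0064
calls left 1 [0.0, 0.0, 0.9] twist 0.0
```

View pics/c4.png

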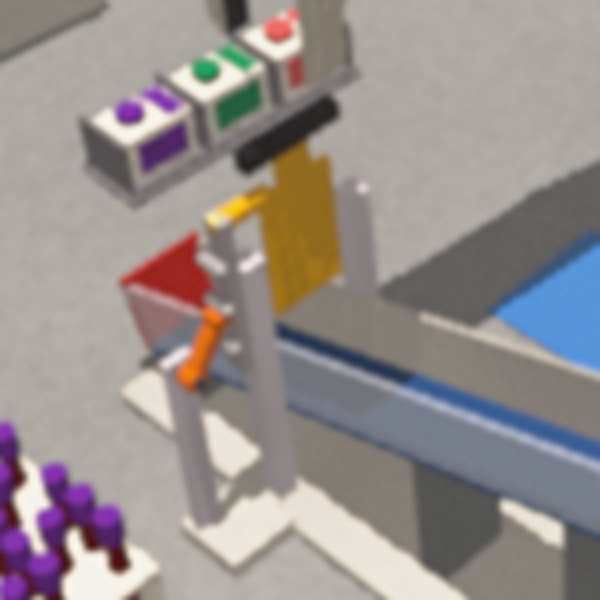

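The guard stands one notch up: the handle rose from scene row 194 to 184. The pawl is engaged and nothing else has moved. Next is the pack.

Request:
apply_moves(plan=[[[0.035,-0.1,0],0],[[0.07,-0.2,0],0],[[0.105,-0.3,0],0],[[0.14,-0.4,0],0.003],[[0.175,-0.5,0],0.006],[[0.21,-0.6,0],0.006],[[0.245,-0.7,0.05],0.006],[[0.28,-0.796,0.1],0.006]], gripper=70)

```text
time: 15.3
tcp_pos: [0.6151, -0.1992, 0.3002]
tcp_rot: [-0.0, -0.03, 1.0, 0.0]
ft_force: [0.4, 0.1, -0.2]
finger_gap: 0.0702
finger_force: 0.0
```

Request:
apply_moves(plan=[[[0.035,-0.1,0.1],0],[[0.07,-0.2,0.2],0],[[0.105,-0.3,0.3],0],[[0.14,-0.4,0.4],0.003],[[0.175,-0.5,0.5],0.006],[[0.21,-0.6,0.6],0.006],[[0.245,-0.7,0.7],0.006],[[0.264,-0.802,0.75],0.006]])

```text
time: 16.3
tcp_pos: [0.5715, -0.3622, 0.1493]
tcp_rot: [-0.001, -0.02, 1.0, 0.001]
ft_force: [-0.4, -0.7, 0.2]
finger_gap: 0.07
finger_force: 0.0
```

Run:
```python
from h import *
go((.572,-.361,.10,92.2),(.572,-.361,.026,92.2))
s=snap('wrist','w3')
c=np.array([.572,-.361]);e=np.array([.9993,.0384]);n=np.array([-.0384,.9993])
im=s['image'].copy()
for a,b in((1,1),(1,-1),(-1,-1),(-1,1)):
    p=proj('w3',[*(c+a*.03*e+b*.021*n),.05]);print(p.round(0));cv2.circle(im,tuple(int(v) for v in p.round()),3,(255,255,0),-1)
cv2.imwrite('pics/w3m.png',im[:,:,::-1])
```

```text
at [ 0.5715 -0.3622  0.1493] 92.35 gap 0.07 t 16.3 F [-0.4 -0.7  0.2]
calls left 1 [-0.003, 0.005, 0.246] twist 0.0008
calls left 1 [0.0, 0.0, 0.37] twist 0.0
[305. 243.]
[260. 243.]
[259. 179.]
[307. 180.]
```

View pics/w3m.png

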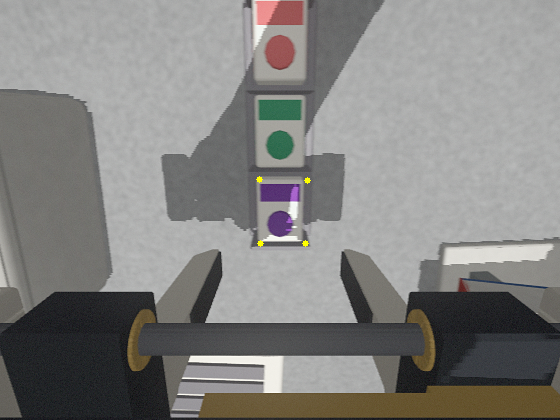

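The pack's top spans about columns 257–305 and rows 178–243. That matches the prediction and is centred between the fingers, so I'll descend.

Request:
apply_moves(plan=[[[0,0,0.1],0],[[0,0,0.2],0],[[0,0,0.3],0],[[0,0,0.4],0],[[0,0,0.5],0],[[0,0,0.56],0],[[0,0,0.6],0],[[0,0,0.615],0]])

```text
time: 17.35
tcp_pos: [0.5727, -0.3612, 0.0279]
tcp_rot: [0.0, -0.021, 1.0, -0.0]
ft_force: [-0.1, 0.9, 0.5]
finger_gap: 0.07
finger_force: 0.0
```

Request:
apply_moves(plan=[[[0,0,0.005],0],[[0,0,0.01],0],[[0,0,0.015],0],[[0,0,0.02],0],[[0,0,0.02],0],[[0,0,0.02],0],[[0,0,0.02],0],[[0,0,0.02],0]])

```text
time: 18.35
tcp_pos: [0.5726, -0.3611, 0.0242]
tcp_rot: [-0.0, -0.021, 1.0, -0.0]
ft_force: [-0.5, -0.0, 0.7]
finger_gap: 0.0698
finger_force: 0.0
```

Request:
apply_moves(plan=[[[0,0,0],0],[[0,0,0],0],[[0,0,0],0],[[0,0,0],0],[[0,0,0],0],[[0,0,0],0],[[0,0,0],0],[[0,0,0],0]], gripper=0, grip_force=30)

```text
time: 19.35
tcp_pos: [0.5726, -0.3613, 0.0242]
tcp_rot: [0.0, -0.021, 1.0, -0.0]
ft_force: [-0.1, -0.9, 0.7]
finger_gap: 0.0419
finger_force: 30.0
```

Request:
apply_moves(plan=[[[0,0,-0.03],0],[[0,0,-0.08],0],[[0,0,-0.14],0],[[0,0,-0.2],0],[[0,0,-0.28],0],[[0,0,-0.36],0],[[0,0,-0.44],0],[[0,0,-0.5],0]])

```text
time: 20.35
tcp_pos: [0.573, -0.3613, 0.1257]
tcp_rot: [0.001, -0.021, 1.0, -0.0]
ft_force: [1.0, 0.4, -2.2]
finger_gap: 0.042
finger_force: 30.0
```

Run:
```python
from h import *
go((.445,-.021,.124,4.4),(.445,-.021,.025,4.4))
```

```text
at [ 0.573  -0.3613  0.1257] 92.36 gap 0.042 t 20.35 F [ 1.   0.4 -2.2]
calls left 2 [0.285, 0.863, 0.003] twist 0.2443
calls left 1 [0.804, 0.424, 0.004] twist 0.2443
calls left 1 [-0.0, -0.0, 0.495] twist 0.0
```

Request:
apply_moves(plan=[[[0.035,0.108,0],0.03],[[0.07,0.216,0],0.06],[[0.105,0.324,0],0.09],[[0.14,0.432,0],0.12],[[0.178,0.54,0],0.15],[[0.214,0.648,0],0.18],[[0.25,0.756,0],0.21],[[0.285,0.863,0],0.244]])

```text
time: 21.35
tcp_pos: [0.5086, -0.1901, 0.1246]
tcp_rot: [0.0, 0.356, 0.934, 0.0]
ft_force: [-0.4, 0.8, -2.6]
finger_gap: 0.042
finger_force: 30.0
```

Request:
apply_moves(plan=[[[0.1,0.053,0],0.03],[[0.2,0.106,0],0.06],[[0.3,0.159,0],0.09],[[0.4,0.212,0],0.12],[[0.5,0.265,0],0.15],[[0.6,0.318,0],0.18],[[0.7,0.371,0],0.21],[[0.804,0.424,0],0.244]])

```text
time: 22.35
tcp_pos: [0.4448, -0.0199, 0.1247]
tcp_rot: [0.0, 0.68, 0.733, 0.001]
ft_force: [0.7, 0.0, -2.8]
finger_gap: 0.0421
finger_force: 30.0
```

Run:
```python
from h import *
go((.445,-.021,.0215,4.4))
```

```text
at [ 0.4448 -0.0199  0.1247] 4.36 gap 0.0421 t 22.35 F [ 0.7  0.  -2.8]
calls left 1 [-0.006, 0.0, 0.516] twist -0.0002
```

Request:
apply_moves(plan=[[[0,0,0.1],0],[[0,0,0.2],0],[[0,0,0.3],0],[[0,0,0.4],0],[[0,0,0.45],0],[[0,0,0.48],0],[[0,0,0.5],0],[[0,0,0.51],0]])

```text
time: 23.35
tcp_pos: [0.4448, -0.0209, 0.0223]
tcp_rot: [0.0, 0.679, 0.734, 0.0]
ft_force: [0.1, -0.0, -2.7]
finger_gap: 0.0419
finger_force: 30.0
```

Request:
apply_moves(plan=[[[0,0,0.003],0],[[0,0,0.006],0],[[0,0,0.006],0],[[0,0,0.006],0],[[0,0,0.006],0],[[0,0,0.006],0],[[0,0,0.006],0],[[0,0,0.006],0]])

```text
time: 24.35
tcp_pos: [0.4446, -0.0209, 0.021]
tcp_rot: [0.0, 0.679, 0.734, 0.0]
ft_force: [1.4, 0.6, -0.0]
finger_gap: 0.0417
finger_force: 30.0
```

Request:
apply_moves(plan=[[[0,0,0],0],[[0,0,0],0],[[0,0,0],0],[[0,0,0],0],[[0,0,0],0],[[0,0,0],0],[[0,0,0],0],[[0,0,0],0]], gripper=75)

```text
time: 25.35
tcp_pos: [0.4445, -0.0209, 0.021]
tcp_rot: [0.0, 0.679, 0.734, -0.0]
ft_force: [-0.8, -0.4, -0.5]
finger_gap: 0.0748
finger_force: 0.0
```

Request:
apply_moves(plan=[[[0,0,-0.06],0],[[0,0,-0.12],0],[[0,0,-0.18],0],[[0,0,-0.25],0],[[0,0,-0.32],0],[[0,0,-0.4],0],[[0,0,-0.42],0],[[0,0,-0.42],0]])

```text
time: 26.35
tcp_pos: [0.4446, -0.0208, 0.1052]
tcp_rot: [0.0, 0.679, 0.735, 0.0]
ft_force: [0.4, 0.2, -0.3]
finger_gap: 0.0751
finger_force: 0.0
```

Request:
apply_moves(plan=[[[0,0,0],-0.05],[[0,0,0],-0.1],[[0,0,0],-0.15],[[0,0,0],-0.2],[[0,0,0],-0.25],[[0,0,0],-0.3],[[0,0,0],-0.35],[[0,0,0],-0.4]], gripper=90)

```text
time: 27.35
tcp_pos: [0.444, -0.021, 0.1044]
tcp_rot: [-0.001, 0.115, 0.993, -0.0]
ft_force: [-0.1, 0.2, 0.2]
finger_gap: 0.0901
finger_force: 0.0
```

Request:
apply_moves(plan=[[[0,0,0],-0.05],[[0,0,0],-0.1],[[0,0,0],-0.1],[[0,0,0],-0.1],[[0,0,0],-0.1],[[0,0,0],-0.1],[[0,0,0],-0.1],[[0,0,0],-0.1]])

```text
time: 28.35
tcp_pos: [0.4445, -0.0209, 0.105]
tcp_rot: [-0.0, -0.039, 0.999, -0.0]
ft_force: [-0.4, 0.8, -0.7]
finger_gap: 0.0904
finger_force: 0.0
```

Run:
```python
from h import *
go((.4447,-.0209,.022,94.4))
s=snap('wrist','w4')
c=np.array([.4447,-.0209]);e=np.array([-.0767,.997]);n=np.array([.997,.0767])
im=s['image'].copy()
for a,b in((1,1),(1,-1),(-1,-1),(-1,1)):
    p=proj('w4',[*(c+a*.03*e+b*.021*n),.047]);print(p.round(0));cv2.circle(im,tuple(int(v) for v in p.round()),2,(255,255,0),-1)
cv2.imwrite('pics/w4m.png',im[:,:,::-1])
```

```text
at [ 0.4445 -0.0209  0.105 ] 94.52 gap 0.0904 t 28.35 F [-0.4  0.8 -0.7]
calls left 1 [-0.001, -0.0, 0.415] twist 0.0006
[319. 252.]
[321. 201.]
[242. 201.]
[244. 251.]
```

View pics/w4m.png

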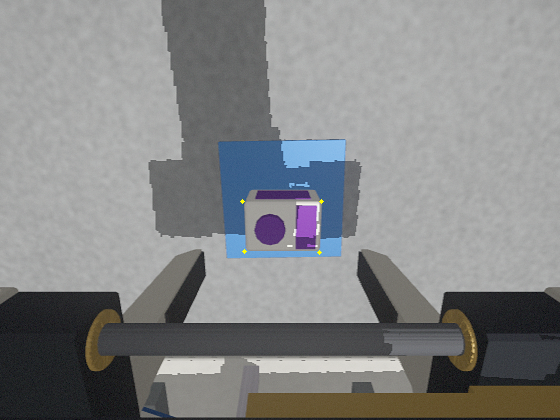

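The pack stands upright on the mat at image (245–322, 190–250) and is centred between the fingers. I'll take it by its ends.

Request:
apply_moves(plan=[[[0,0,0.06],0],[[0,0,0.13],0],[[0,0,0.2],0],[[0,0,0.27],0],[[0,0,0.33],0],[[0,0,0.38],0],[[0,0,0.415],0],[[0,0,0.415],0]])

```text
time: 29.4
tcp_pos: [0.4443, -0.0209, 0.0215]
tcp_rot: [-0.0, -0.039, 0.999, 0.0]
ft_force: [0.3, -0.5, 0.1]
finger_gap: 0.0901
finger_force: 0.0
```

Request:
apply_moves(plan=[[[0,0,0],0],[[0,0,0],0],[[0,0,0],0],[[0,0,0],0],[[0,0,0],0],[[0,0,0],0],[[0,0,0],0],[[0,0,0],0]], gripper=0, grip_force=30)

```text
time: 30.4
tcp_pos: [0.4446, -0.0208, 0.0222]
tcp_rot: [0.0, -0.039, 0.999, 0.0]
ft_force: [-0.1, 0.1, 5.5]
finger_gap: 0.0598
finger_force: 30.0
```

Request:
apply_moves(plan=[[[0,0,-0.06],0],[[0,0,-0.18],0],[[0,0,-0.3],0],[[0,0,-0.45],0],[[0,0,-0.6],0],[[0,0,-0.75],0],[[0,0,-0.9],0],[[0,0,-1],0]])

```text
time: 31.4
tcp_pos: [0.444, -0.0212, 0.2233]
tcp_rot: [0.0, -0.039, 0.999, -0.0]
ft_force: [0.5, 0.4, -2.3]
finger_gap: 0.0596
finger_force: 30.0
```

Run:
```python
from h import *
go((.4447,-.0209,.25,94.4),(.645,.1447,.25,94.4),(.645,.1447,.173,94.4))
```

```text
at [ 0.444  -0.0212  0.2233] 94.5 gap 0.0596 t 31.4 F [ 0.5  0.4 -2.3]
calls left 1 [-0.004, 0.001, -0.134] twist 0.0005
calls left 2 [-0.531, 0.374, 0.0] twist 0.0
calls left 1 [-0.531, 0.374, 0.0] twist 0.0
calls left 1 [0.0, 0.0, 0.385] twist 0.0
```

Request:
apply_moves(plan=[[[0,0.05,-0.07],0],[[0,0.15,-0.134],0],[[0,0.25,-0.134],0],[[-0.04,0.35,-0.134],0],[[-0.08,0.45,-0.134],0],[[-0.13,0.55,-0.134],0],[[-0.18,0.65,-0.134],0],[[-0.23,0.748,-0.134],0]])

```text
time: 32.4
tcp_pos: [0.4781, 0.1321, 0.2485]
tcp_rot: [-0.001, -0.039, 0.999, -0.0]
ft_force: [-0.2, -0.0, -2.8]
finger_gap: 0.0596
finger_force: 30.0
```

Request:
apply_moves(plan=[[[-0.1,0,0],0],[[-0.2,0,0],0],[[-0.32,0,0],0],[[-0.44,0,0],0],[[-0.56,0,0],0],[[-0.68,0,0],0],[[-0.79,0,0],0],[[-0.83,0,0],0]])

```text
time: 33.4
tcp_pos: [0.6444, 0.1448, 0.2477]
tcp_rot: [-0.001, -0.039, 0.999, -0.0]
ft_force: [0.1, 0.2, -2.4]
finger_gap: 0.0599
finger_force: 30.0
```

Run:
```python
from h import *
go((.645,.1447,.18,94.4),(.645,.1447,.171,94.4))
```

```text
at [0.6444 0.1448 0.2477] 94.49 gap 0.0599 t 33.4 F [ 0.1  0.2 -2.4]
calls left 1 [-0.003, -0.001, 0.338] twist 0.0005
calls left 1 [0.0, 0.0, 0.045] twist 0.0
```

Request:
apply_moves(plan=[[[-0.003,0,0.06],0],[[-0.003,0,0.12],0],[[-0.003,0,0.18],0],[[-0.003,0,0.23],0],[[-0.003,0,0.28],0],[[-0.003,0,0.31],0],[[-0.003,0,0.33],0],[[-0.003,0,0.34],0]])

```text
time: 34.4
tcp_pos: [0.6447, 0.145, 0.1807]
tcp_rot: [0.0, -0.039, 0.999, 0.0]
ft_force: [1.4, 0.6, -2.6]
finger_gap: 0.06
finger_force: 30.0
```

Request:
apply_moves(plan=[[[0,0,0.01],0],[[0,0,0.015],0],[[0,0,0.02],0],[[0,0,0.025],0],[[0,0,0.03],0],[[0,0,0.03],0],[[0,0,0.03],0],[[0,0,0.03],0]])

```text
time: 35.4
tcp_pos: [0.6447, 0.145, 0.1748]
tcp_rot: [0.0, -0.039, 0.999, -0.0]
ft_force: [-0.8, 0.2, -2.2]
finger_gap: 0.0597
finger_force: 30.0
```

Request:
apply_moves(plan=[[[0,0,0.003],0],[[0,0,0.006],0],[[0,0,0.009],0],[[0,0,0.012],0],[[0,0,0.015],0],[[0,0,0.015],0],[[0,0,0.015],0],[[0,0,0.015],0]])

```text
time: 36.4
tcp_pos: [0.6447, 0.145, 0.1718]
tcp_rot: [0.0, -0.039, 0.999, 0.0]
ft_force: [-0.1, -0.7, -1.8]
finger_gap: 0.0598
finger_force: 30.0
```

Request:
apply_moves(plan=[[[0,0,0.003],0],[[0,0,0.006],0],[[0,0,0.009],0],[[0,0,0.009],0],[[0,0,0.009],0],[[0,0,0.009],0],[[0,0,0.009],0],[[0,0,0.009],0]])

```text
time: 37.4
tcp_pos: [0.6452, 0.1447, 0.1706]
tcp_rot: [0.001, -0.039, 0.999, -0.0]
ft_force: [0.3, -2.4, 4.9]
finger_gap: 0.0598
finger_force: 30.0
```

Contact with the lane floor. Release.

Request:
apply_moves(plan=[[[0,0,0],0],[[0,0,0],0],[[0,0,0],0],[[0,0,0],0],[[0,0,0],0],[[0,0,0],0],[[0,0,0],0],[[0,0,0],0]], gripper=85)

```text
time: 38.4
tcp_pos: [0.6447, 0.145, 0.17]
tcp_rot: [0.0, -0.039, 0.999, 0.0]
ft_force: [0.4, 0.3, -0.4]
finger_gap: 0.0847
finger_force: 0.2
```

Request:
apply_moves(plan=[[[0,0,-0.04],0],[[0,0,-0.08],0],[[0,0,-0.14],0],[[0,0,-0.22],0],[[0,0,-0.3],0],[[0,0,-0.4],0],[[0,0,-0.5],0],[[0,0,-0.55],0]])

```text
time: 39.4
tcp_pos: [0.6452, 0.1452, 0.2821]
tcp_rot: [0.001, -0.039, 0.999, 0.0]
ft_force: [-0.1, 0.5, -0.2]
finger_gap: 0.0849
finger_force: 0.0
```

Request:
apply_moves(plan=[[[0.1,0.1,0],0],[[0.2,0.2,0],0],[[0.3,0.3,0],0],[[0.4,0.4,0],0],[[0.5,0.5,0],0],[[0.5,0.5,0],0],[[0.5,0.5,0],0],[[0.5,0.5,0],0]])

```text
time: 40.4
tcp_pos: [0.5383, 0.2352, 0.2798]
tcp_rot: [0.0, -0.038, 0.999, -0.001]
ft_force: [0.1, -0.4, 0.2]
finger_gap: 0.0851
finger_force: 0.0
```

Run:
```python
from h import *
snap('top','t5');snap('scene','s5')
A=np.load('pics/t1.npz')['image'].astype(int);s=np.load('pics/t5.npz');B=s['image'].astype(int)
# white/purple pack pixels in lane: differs from first image, in the lane strip
ux=np.array([.9971,.0767,0]);g=np.array([.6584,-.0355,.039+.0433]);c,sn=np.cos(np.radians(18)),np.sin(np.radians(18))
uy=np.array([-.0767*c,.9971*c,sn]);uz=np.array([.0767*sn,-.9971*sn,c]);O=g-.14*uy
L=lambda x,y,z:O+x*ux+y*uy+z*uz
print('pack top corners exp',[proj('t5',L(a*.021,y,.044)).round(0).tolist() for a in(-1,1) for y in(.001,.061)])
for y in np.arange(.005,.42,.02):
    o=[]
    for x in(-.012,0,.012):
        u=proj('t5',L(x,y,.044)).round().astype(int);o.append((B[u[1],u[0]].tolist()))
    print(round(y,3),o)
```

```text
pack top corners exp [[367.0, 165.0], [347.0, 166.0], [365.0, 150.0], [345.0, 150.0]]
0.005 [[211, 202, 183], [202, 194, 180], [139, 103, 133]]
0.025 [[211, 202, 185], [65, 17, 90], [61, 17, 87]]
0.045 [[82, 22, 116], [81, 22, 116], [80, 22, 117]]
0.065 [[128, 120, 109], [133, 126, 114], [129, 124, 111]]
0.085 [[26, 54, 103], [27, 54, 99], [21, 52, 102]]
0.105 [[22, 53, 102], [20, 51, 99], [22, 51, 102]]
0.125 [[24, 54, 102], [18, 54, 103], [22, 52, 101]]
0.145 [[50, 50, 52], [69, 43, 3], [53, 38, 8]]
0.165 [[23, 55, 103], [22, 52, 100], [20, 52, 101]]
0.185 [[16, 47, 99], [17, 50, 98], [19, 48, 98]]
0.205 [[19, 52, 101], [24, 53, 101], [21, 51, 99]]
0.225 [[19, 49, 98], [22, 53, 101], [20, 51, 100]]
0.245 [[19, 50, 98], [23, 53, 102], [13, 25, 51]]
0.265 [[21, 52, 100], [24, 53, 99], [20, 49, 99]]
0.285 [[23, 52, 101], [20, 49, 100], [23, 52, 102]]
0.305 [[23, 55, 103], [23, 53, 102], [18, 50, 99]]
0.325 [[24, 55, 105], [23, 53, 105], [22, 52, 100]]
0.345 [[20, 53, 101], [25, 53, 102], [22, 53, 103]]
0.365 [[21, 52, 104], [23, 52, 102], [19, 50, 99]]
0.385 [[41, 43, 44], [20, 50, 100], [19, 47, 92]]
0.405 [[24, 52, 95], [21, 52, 100], [7, 22, 45]]
```

The pack lies at the stop: its white and purple pixels cover lane y from 0 to about 0.06 m, the lane above is clear blue, and the arm is clear. Handing in.

```bash
python3 -c "
from rig import *
print(finish_job())"
```

```text
the job is handed in; nothing more can be done
None
```

I handed the job in at about 40 s: the guard is up one notch on its pawl and let go, and the purple pack was set on the mat, regripped by its ends and slid down the lane to the red stop. The final camera check showed the pack at the stop and the lane above it clear; the judge's result was not shown.

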